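Hang the parts bin on the slatted rail

TASK

Pick the loose black bin up off the bench and hang it on the aluminium slatted rail, in the space between the two bins already hanging there: tip its front up, feel its back lip into the rail's groove, then swing it down until it is fully home, level with its back flat against the rail, and let go. Do not force it against the rail, and leave the two hanging bins and everything else on the bench undisturbed.

Things in the scene. Friction and masses are not known exactly. Their poses are not given: they have to be found in the camera images.
- bin: Loose black plastic bin, standing open side up: 100 long (x) x 60 wide (y) x 52 mm high, walls 3 mm, 90 to 185 g. Origin: centre of underside; +x to its back, z up. Back face at x = 50. Side walls flat, 52 high from x = -17 to 50, sloping down forward of that to 22 at the front (x = -50). On the back's top sits a hanging lip, see bin_lip.
- bin_grip (a point): Inside the loose bin, midway between its side walls, at (10, 0, 30) mm in its frame: a good place to grip across the 60 mm width. With the fingers leaning about 30 degrees (pointing down and to the bin's back) the gripper's body stays clear of the rail both with the bin's front tipped up 42 degrees and with the bin home.
- bin_lip (a point): Middle of the lip's top edge, at (57.5, 0, 68) mm in the bin's frame. A neck 3 mm thick (z = 49 to 52) runs back from the bin's back face (x = 50 to 59); at its end the lip, 3 mm thick (x = 56 to 59), stands up to z = 68. Both are 50 mm wide along y. Nothing stands above the neck on the bin's side of the lip.
- bin_heel (a point): Middle of the lower edge of the loose bin's back face, at (50, 0, 0) mm in its frame; against the rail's face when the bin is home.
- stand: Fixed stand: two dark steel uprights (y = +-200 mm, 242 high) on flat feet carry an aluminium slatted rail, 440 long, 100 high, 19 mm deep, with one horizontal groove along its front face. Origin: on the bench below the middle of that face, which is the plane x = 0; -x is the side of the bins and the robot, +x into the rail, y along it, z up. Rigid.
- groove_lowest (a point): On the rail's face, 130 mm above the bench: lowest place of the groove's LOWER edge. The rail is clamped anywhere up to 26 mm higher, not measured: find the edge by feel or sight. Mouth 14 mm high through a face 4 mm thick; hollow behind it x = 4 to 16, from 6 mm below the lower edge to 30 above it. Plain face 60 mm below, 26 above the mouth.
- groove_highest (a point): On the face, 156 mm above the bench: highest place of that edge. The lip enters only with the bin's front tipped up over 30 degrees; at 42 it slides in along its own length (in and up), 1.5 mm to spare, until its top is 12 mm behind the face; then turn level, the neck kept 3 to 8 mm above the edge. Home, the neck rests on the groove's lower edge, underside 49 mm below it, 2 mm play.
- left_bin (a joint): Place along the rail of the left of the two bins already hanging (same model as the loose one, front 101 mm out from the rail's face, underside 49 mm below the groove's lower edge): its middle is at y = 0.135 m + this value (-0.02 to 0.02) in the stand's frame. Held fast; leave alone.
- right_bin (a joint): The same for the right one: its middle is at y = -0.135 m + this value in the stand's frame.
- vial_block: White block with a grid of holes and a few small vials, 75 x 105 x 40 mm (66 mm with vials), loose; origin under its centre. Stands on one side in front of the rail, the loose bin on the other.
- tape: Roll of white tape lying flat, 54 mm across, 19 mm high; origin under its centre.
- marker: Green marker pen lying on the bench below the rail, 137 mm long along its x, 13 mm thick; origin under its middle.
- pipette: Dark hand pipette lying on the bench, 270 mm long along its x, 34 mm high; origin under its body.
- canister: White round canister with a red lid, 79 mm across, 141 mm high; origin under its centre.
- sharps_pot: Yellow round pot with a lid, 102 mm across, 164 mm high; origin under its centre.
Mind the look-alikes: they are no part of the job. What is shaped like the bin but green or turquoise is not meant.

How it is judged:
By the outcome, as a careful person would: the job done as asked, in the order asked, and still so for the second after the job is handed in, with the robot touching nothing.
It also fails if it takes over 72 s, if anything falls off the work surface, if the arm or the gripper's body presses on something with over 40 N, if the wrist force passes 120 N, or if a joint passes its speed limit or range.

ROBOT

A 6-joint arm with a two-finger parallel gripper is mounted at the origin on the work surface. World frame = base frame: x ahead of the robot, y to its left, z up, the work surface at z = 0. Lengths are in m, angles in rad, forces in N, time in s.
With the tool pointing down it reaches from about 0.35 to 0.775 m from the base axis. Payload 5.5 kg.
Tool frame: the origin (TCP) lies midway between the tips of the shut fingers; the grasp point (between the pads) lies 19 mm behind it; z points along the fingers, y is the line along which they close (so a half turn about z gives the same grasp; the last joint's range is limited). The gripper opens to 85 mm and grips with 20 to 120 N. Pads are 22 mm wide; open, the fingers measure 114 mm over their backs; the gripper's body (76 mm by 85 mm) begins 54 mm behind the grasp point. The pads swing forward as they close: fully open they stand 13 mm farther back than shut.
Start: joints at [1.054, 0.313, 0.046, 1.304, 0, 1.431], TCP at [0.212, 0.535, 0.231] pointing down, gripper open.
Joint ranges: [-2.76, 2.76], [-0.86, 1.69], [-1.03, 1.26], [-2.2, 2.34], [-1.47, 1.5], [-3.14, 3.14]. Speed limits (rad/s): [2.57, 2.57, 3.14, 3.14, 3.14, 3.14].

INTERFACE

Orientations are given as a unit quaternion [w, x, y, z].
In Python, from workcell import telemetry, imaging, env gives the robot as it stands. The module is installed in compiled form; this text tells all that it offers.
- The arm moves only by the tool step_arm, never from a script. Its argument "moves" is a list of rows, each a list of 3 entries, a list of its own where there are three numbers: the shift along the tool's x, y, z in mm, then the turn, a rotation vector about the tool's x, y, z in rad, then the finger opening in mm, from 0 to 85.4. A call has 1 to 8 rows; each row is the pose to reach, as a shift and turn from the pose commanded when the call began, along the tool's axes at that moment; what a row does not reach only later rows make up. A row lasts 1/12 s, in which the tool goes at most 41.7 mm and 7.16 degrees, less where a joint would pass 70% of its speed; a pose out of reach is approached as far as the arm can. A call with a gripper value outside its range is refused whole. The fingers move at their own pace and stop on an object; "grip_force" is the grip in N (left out, the last holds). Time passes only in rows, so rows that repeat a pose let the fingers close. It gives the time, the measured TCP pose, the force, the opening and the grip force at its end, in the units of the state.
- telemetry.get_state(): the state, without advancing time (a new reading comes with each control period).
- imaging.read_camera(name): name is "scene" or "top" or "wrist"; returns the picture (420x560x3 uint8, red, green, blue); there is no depth.
- imaging.camera_params(name): a dict with "camera_matrix" (3x3 intrinsics, pixels), "pose" (4x4, takes a point from camera to world coordinates). Camera axes: x right, y up, looking along -z (the intrinsics and any distortion apply to the point x, -y, -z); pixel columns grow to the right and rows downward; lengths in m; the calibration is good to about 2 mm. The wrist camera is an equidistant fisheye: a pixel r from the principal point sees the ray r / f radians off the axis. A picture is of the moment at which its call begins: read the wrist's pose just before it. camera_params takes no time and is no camera call; for the wrist camera it gives the pose at the moment of the call.
- env.hand_in(): hands the job in; it is judged then, once.
The state is a dict: "clock": time; "joint_pos": joint angles; "qvel": joint speeds; "tau": joint torques, N m; "tcp_pos": TCP position; "orientation": TCP orientation; "wrist_force": force on the tool from outside, world axes, zero at the start; "ft_torque": the same for the moment, N m; "finger_gap": finger opening in m; "grip_force": force on a finger pad.
Only numpy, scipy, OpenCV 4.12 (cv2) and the standard library are available. Lean on these libraries where they do the work, as an engineer would, in place of code of your own. Each camera call takes 0.05 s, during which the arm holds its last target. There are 200 camera calls.

## Working session

There is one attempt and no reset: what is moved stays moved. The work goes in short steps, Python scripts to look and compute and a tool call to move; the robot and the scene stay as the last step left them, time stands still between calls to the robot, and variables do not carry over. Pictures are saved under pics/ and viewed, at most 10 in all, crops included, and the job is handed in when it is done.

Besides the shell and the picture viewer there is one more tool, called as name(argument=value, ...) on one line, values as JSON. step_arm: Moves the arm, as the interface text tells. Its arguments: {"type":"object","properties":{"moves":{"type":"array"},"grip_force":{"type":"number"}},"required":["moves"]}

```bash
mkdir -p pics; python3 - <<'E'
from workcell import telemetry, imaging
import cv2
print(telemetry.get_state())
for n in("scene","top"):
    p=imaging.camera_params(n);print(n,p)
    cv2.imwrite(f"pics/{n}0.png",imaging.read_camera(n)[:,:,::-1])
E
```

```text
{'clock': 0.0, 'joint_pos': array([ 1.05437897e+00,  3.14033207e-01,  4.49927668e-02,  1.30357595e+00,
       -1.55642243e-05,  1.43120198e+00]), 'qvel': array([-0.00027162, -0.00223246,  0.00072639,  0.00047833,  0.000532  ,
       -0.00171936]), 'tau': array([ 3.51908666e-04, -4.80624175e+01,  2.98533511e+01,  1.93372200e-02,
        7.86685609e-05, -2.10818030e-08]), 'tcp_pos': array([0.21134549, 0.53421873, 0.23039583]), 'orientation': array([-2.85804106e-04,  1.87298663e-01,  9.82302592e-01, -8.64019849e-04]), 'wrist_force': array([-0.58145046, -0.28930865, -0.0886907 ]), 'ft_torque': array([ 0.04364883,  0.01754034, -0.06246131]), 'grip_force': 0.0, 'finger_gap': 0.08552148180242476}
scene {'camera_matrix': array([[448.71183615,   0.        , 271.19737965],
       [  0.        , 448.71183615, 208.8239119 ],
       [  0.        ,   0.        ,   1.        ]]), 'pose': array([[-0.1566864 , -0.54365118,  0.8245561 ,  1.50943483],
       [ 0.98739044, -0.10530585,  0.11819815,  0.13896989],
       [ 0.02257201,  0.83267885,  0.55329597,  0.8074501 ],
       [ 0.        ,  0.        ,  0.        ,  1.        ]])}
top {'camera_matrix': array([[400.55423659,   0.        , 280.72422536],
       [  0.        , 400.55423659, 200.31986362],
       [  0.        ,   0.        ,   1.        ]]), 'pose': array([[ 1.45769625e-02,  9.94104893e-01, -1.07438235e-01,
         3.28323412e-01],
       [-9.99843701e-01,  1.55669108e-02,  8.38116880e-03,
        -6.76891201e-04],
       [ 1.00042423e-02,  1.07299270e-01,  9.94176434e-01,
         1.38066044e+00],
       [ 0.00000000e+00,  0.00000000e+00,  0.00000000e+00,
         1.00000000e+00]])}
```

View pics/scene0.png

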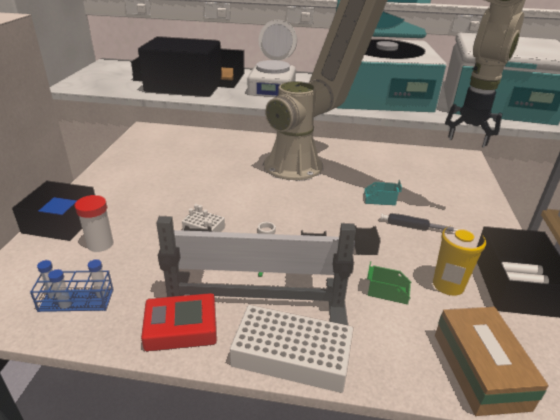

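View pics/top0.png

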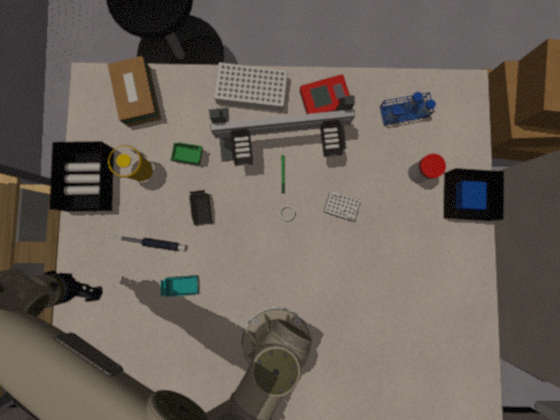

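Candidates: black bin in the open at top (201,208); hanging bins at (241,147) and (332,138); green bin (187,153); turquoise bin (180,286); black trays (83,177) and (474,195). I choose (201,208), the only small, loose, black one. I'll check it in a close crop.

```bash
python3 - <<'E'
import cv2
im=cv2.imread("pics/top0.png")[95:235,175:375]
cv2.imwrite("pics/c1.png",cv2.resize(im,None,fx=4,fy=4,interpolation=cv2.INTER_CUBIC))
im=cv2.imread("pics/scene0.png")[180:330,140:400]
im=cv2.convertScaleAbs(im,alpha=1.5,beta=20)
cv2.imwrite("pics/c2.png",cv2.resize(im,None,fx=3,fy=3,interpolation=cv2.INTER_CUBIC))
E
```

```text
(no output)
```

View pics/c1.png

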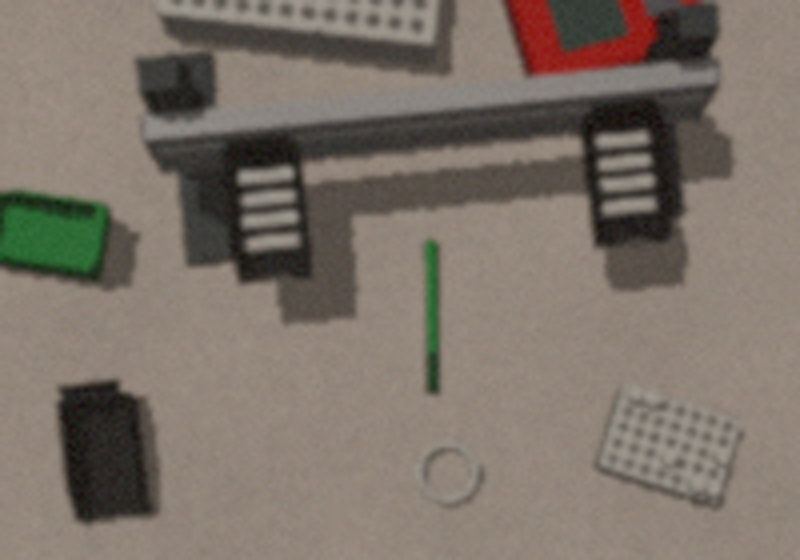

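View pics/c2.png

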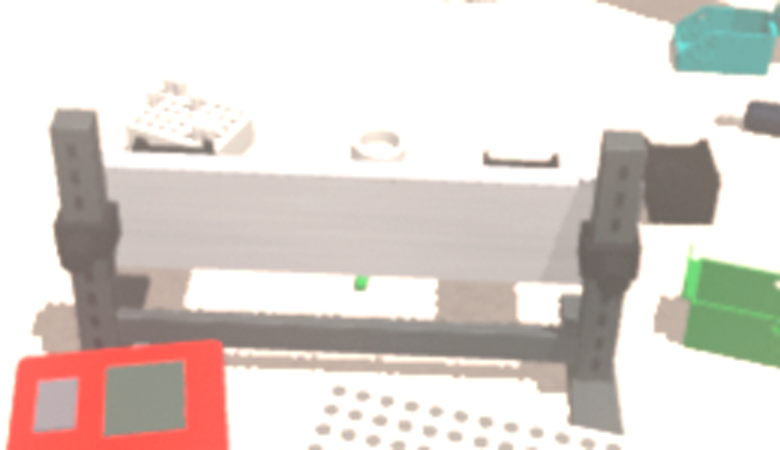

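The crop confirms it: a plain black bin, lip towards the rail at crop (90,385), front at (118,518). The hanging bins carry white contents at crop (270,210) and (628,175). Next I fit the poses.

```bash
cat > h.py <<'E'
import numpy as np, cv2
from workcell import telemetry, imaging
from scipy.optimize import least_squares
from scipy.spatial.transform import Rotation as R
def q2R(q): return R.from_quat([q[1],q[2],q[3],q[0]])
def proj(P,p,fish=False):
    K,T=p["camera_matrix"],p["pose"]
    c=(np.atleast_2d(P)-T[:3,3])@T[:3,:3]
    c=c*[1,-1,-1]
    if fish:
        r=np.hypot(c[:,0],c[:,1]);th=np.arctan2(r,c[:,2]);xy=c[:,:2]/r[:,None]*th[:,None]
    else: xy=c[:,:2]/c[:,2:]
    return xy*[K[0,0],K[1,1]]+K[:2,2]
def place(P,x,y,yaw,z=0):
    return R.from_euler('z',yaw).apply(np.array(P)/1000)+[x,y,z]
E
python3 - <<'E'
from h import *
top=imaging.camera_params("top");sc=imaging.camera_params("scene")
tp=lambda L:np.array(L)/4+[175,95]
s3=lambda L:np.array(L)/3+[140,180]
obs=tp([[150,140],[717,85],[142,116],[717,63]])
def f(v):
    x,y,yaw,e=v;e*=1
    P=[[0,220,40],[0,-220,40],[19,220,40],[19,-220,40]]
    r=(proj(place(P,x,y,yaw,e),top)-obs).ravel()
    # scene lines back face: 
    out=list(r)
    for z,a,b in((40,[105,166],[600,183]),(-60,[110,265],[580,283])):
        L=proj(place([[19,200,z],[19,-200,z]],x,y,yaw,e),sc)
        d=L[1]-L[0];n=np.array([-d[1],d[0]])/np.hypot(*d)
        out+=[(s3(q)-L[0])@n for q in(a,b)]
    return np.array(out)
s=least_squares(f,[.6,0,0,.14],loss='soft_l1');print("rail",s.x,np.round(f(s.x),1))
x,y,yaw,e=s.x
# hanging bins: project fronts
for yy in(135,-135):
    print(yy,((proj(place([[-101,yy-30,-27],[-101,yy+30,-27]],x,y,yaw,e),top)-[175,95])*4).round())
ob=tp([[60,386],[118,380],[80,520],[152,514]])
g=lambda v:(proj(place([[57.5,25,68],[57.5,-25,68],[-50,30,22],[-50,-30,22]],*v),top)-ob).ravel()
b=least_squares(g,[.45,.25,0]);print("bin",b.x,g(b.x).round(1))
w=imaging.camera_params("wrist");print(w)
print(q2R(telemetry.get_state()["orientation"]).as_matrix().round(3))
print(proj(place([[0,220,-60],[0,-220,-60],[0,0,0]],x,y,yaw,e),top)*4-[700,380])
E
```

```text
rail [ 0.69421079 -0.01559032  0.11928193  0.1488625 ] [-0.9  0.4  0.5 -0.1  0.6  0.3 -0.3 -0.6 -0.6  0.5 -0.3  0.4]
135 [[315. 274.]
 [240. 281.]]
-135 [[650. 240.]
 [576. 247.]]
bin [0.4399432  0.25456338 0.15139838] [-0.1  0.5  0.5 -0.  -0.   0.2 -0.4 -0.7]
{'camera_matrix': array([[325.1922621 ,   0.        , 278.06114085],
       [  0.        , 325.1922621 , 207.70567735],
       [  0.        ,   0.        ,   1.        ]]), 'pose': array([[ 0.36839126, -0.88453122, -0.28616849,  0.13743669],
       [ 0.92966876,  0.34985173,  0.11541128,  0.56361309],
       [-0.00196834, -0.30855841,  0.95120336,  0.3721328 ],
       [ 0.        ,  0.        ,  0.        ,  1.        ]])}
[[-0.93   0.368 -0.001]
 [ 0.368  0.93  -0.001]
 [ 0.    -0.002 -1.   ]]
[[166.04129777 175.59737006]
 [695.61784031 122.73564661]
 [432.93743058 128.06827316]]
```

```bash
cat >> h.py <<'E'
def toolR(yaw,lean,pitch=0):  # lean deg toward +x ; pitch tips the bin front up
    a=np.radians(lean-pitch); z=[np.sin(a),0,-np.cos(a)]; y=[0,1,0]
    return R.from_euler('z',yaw)*R.from_matrix(np.array([np.cross(y,z),y,z]).T)
def delta(p,Rt):
    s=telemetry.get_state();Rc=q2R(s["orientation"])
    print("shift mm",(Rc.inv().apply(np.array(p)-s["tcp_pos"])*1000).round(1),"rot",(Rc.inv()*Rt).as_rotvec().round(4),"F",s["wrist_force"].round(1),"gap",round(s["finger_gap"],4),"t",s["clock"])
def binT(bx,by,yaw,z,pitch,lean=30,ex=0):
    """TCP for a bin origin/yaw/pitch; ex = retreat (mm) along tool z"""
    Rb=R.from_euler('z',yaw)*R.from_euler('y',np.radians(pitch))
    Rt=toolR(yaw,lean,pitch)
    g=np.array([bx,by,z])+Rb.apply([.010,0,.030])
    return g+Rt.apply([0,0,.019-ex/1000]),Rt
E
python3 - <<'E'
from h import *
p,Rt=binT(.440,.2546,.1514,0,0,ex=110);print(p);delta(p,Rt)
E
```

```text
[0.40490609 0.24924581 0.10880831]
shift mm [-284.9 -193.6  121.9] rot [-0.1397 -0.5119 -0.5156] F [ 0.2  0.3 -0.4] gap 0.0855 t 0.1
```

step_arm(moves=[[[-285,-194,50],[-0.14,-0.512,-0.516],85],[[-285,-194,50],[-0.14,-0.512,-0.516],85],[[-285,-194,50],[-0.14,-0.512,-0.516],85],[[-285,-194,50],[-0.14,-0.512,-0.516],85],[[-285,-194,50],[-0.14,-0.512,-0.516],85],[[-285,-194,50],[-0.14,-0.512,-0.516],85],[[-285,-194,50],[-0.14,-0.512,-0.516],85],[[-285,-194,50],[-0.14,-0.512,-0.516],85]])

```text
clock: 0.77
tcp_pos: [0.3942, 0.2598, 0.1814]
orientation: [0.258, -0.075, 0.963, 0.02]
wrist_force: [1.0, 1.1, 0.5]
finger_gap: 0.0851
grip_force: 0.0
```

```bash
python3 - <<'E'
from h import *
p,Rt=binT(.440,.2546,.1514,0,0,ex=110);delta(p,Rt)
E
```

```text
shift mm [ 28.5 -12.1  67.3] rot [ 0.002  -0.0003  0.0029] F [1.  1.1 0.5] gap 0.0851 t 0.7667
```

step_arm(moves=[[[28,-4,67],[0,0,0],85],[[28,-4,67],[0,0,0],85],[[28,-4,67],[0,0,0],85],[[28,-4,67],[0,0,0],85],[[28,-4,67],[0,0,0],85]])

```text
clock: 1.18
tcp_pos: [0.4068, 0.2603, 0.1126]
orientation: [0.259, -0.073, 0.963, 0.021]
wrist_force: [0.1, -0.0, -0.1]
finger_gap: 0.0852
grip_force: 0.0
```

```bash
python3 - <<'E'
from h import *
p,Rt=binT(.440,.2546,.1514,0,0,ex=110);delta(p,Rt)
w=imaging.camera_params("wrist");im=imaging.read_camera("wrist")[:,:,::-1].copy()
np.savez("w1.npz",K=w["camera_matrix"],T=w["pose"],im=im)
cv2.imwrite("pics/w1raw.png",im)
B=(.440,.2546,.1514)
P=[[57.5,25,68],[57.5,-25,68],[-50,30,22],[-50,-30,22],[-17,30,52],[-17,-30,52],[50,30,52],[50,-30,52],[-50,30,0],[-50,-30,0]]
q=proj(place(P,*B),w,True);print(q.round())
S=(.6942,-.0156,.1193)
q2=proj(place([[0,200,0],[0,0,0],[0,-200,0],[0,200,14],[0,0,14],[0,-200,14]],*S,.1489),w,True);print(q2.round())
im=cv2.convertScaleAbs(im,alpha=1.4,beta=15)
im=cv2.resize(im,None,fx=1.42,fy=1.42,interpolation=cv2.INTER_CUBIC)
for a in np.r_[q,q2]: cv2.circle(im,tuple((a*1.42).astype(int)),2,(0,0,255),-1)
cv2.imwrite("pics/w1.png",im)
E
```

```text
shift mm [  5.  -10.6   1.5] rot [0.002  0.0018 0.0002] F [ 0.1 -0.  -0.1] gap 0.0852 t 1.1833
[[296. 281.]
 [234. 281.]
 [308. 135.]
 [216. 136.]
 [308. 203.]
 [216. 204.]
 [302. 259.]
 [228. 259.]
 [306. 117.]
 [220. 118.]]
[[178. 402.]
 [ 42. 373.]
 [-41. 342.]
 [177. 413.]
 [ 40. 383.]
 [-43. 350.]]
```

View pics/w1.png

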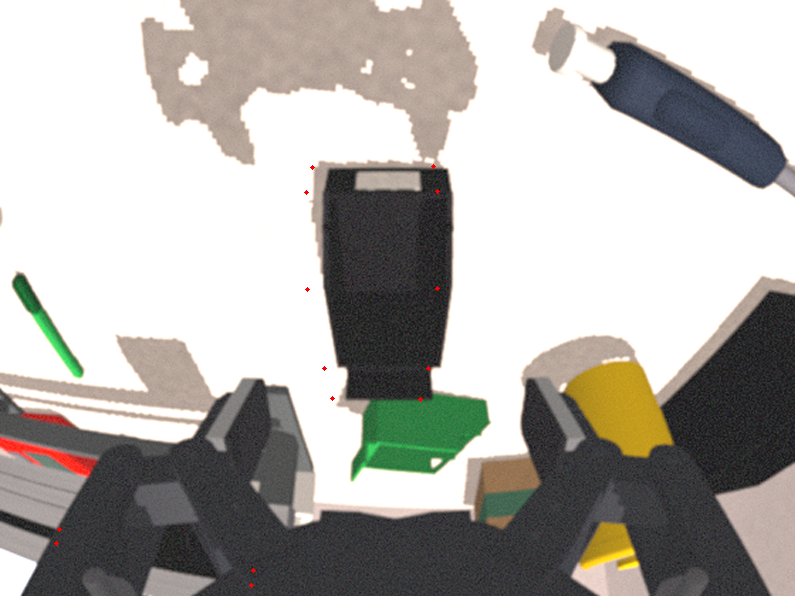

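```bash
python3 - <<'E'
from h import *
d=np.load("w1.npz");w={"camera_matrix":d["K"],"pose":d["T"]};top=imaging.camera_params("top")
P=[[57.5,25,68],[57.5,-25,68],[-50,30,22],[-50,-30,22],[-50,30,0],[-50,-30,0],[50,30,52],[50,-30,52]]
ob=np.array([[432,399],[347,399],[452,192],[326,192],[450,168],[328,168],[440,366],[337,366]])/1.42
for zf in(0,1):
    g=lambda v:(proj(place(P,*v[:3],v[3]*zf),w,True)-ob).ravel()
    b=least_squares(g,[.44,.25,.15,0]);print(b.x,g(b.x).round(1))
    print((proj(place(P[:4],*b.x[:3]),top)*4-[700,380]).round())
p,Rt=binT(*b.x[:3],0,0,ex=3);delta(p,Rt)
for x in((.694,-.0156,.1489),):print()
E
```

```text
[0.43889987 0.2621318  0.1465471  0.        ] [ 0.8  0.2 -1.5  0.   1.6  0.2 -1.9  0.1 -0.2 -0.8  0.4 -0.9  1.   1.8
 -0.2  1.6]
[[ 51. 389.]
 [111. 381.]
 [ 70. 522.]
 [141. 512.]]
[ 0.44069843  0.26237849  0.14656711 -0.00211575] [ 0.5 -1.  -1.2 -1.1  1.   0.6 -1.3  0.5 -0.7 -0.2  0.9 -0.3  0.7  0.8
  0.2  0.6]
[[ 51. 387.]
 [111. 379.]
 [ 70. 520.]
 [141. 510.]]
shift mm [  4.8  -4.  109.9] rot [0.0054 0.0036 0.0046] F [-0.6  0.7  0.5] gap 0.0851 t 1.2333
```

step_arm(moves=[[[5,-3,30],[0.005,0.003,0.004],85],[[5,-3,60],[0.005,0.003,0.004],85],[[5,-3,85],[0.005,0.003,0.004],85],[[5,-3,100],[0.005,0.003,0.004],85],[[5,-3,110],[0.005,0.003,0.004],85],[[5,-3,112],[0.005,0.003,0.004],85],[[5,-3,112],[0.005,0.003,0.004],85]])

```text
clock: 1.82
tcp_pos: [0.459, 0.266, 0.013]
orientation: [0.258, -0.071, 0.963, 0.019]
wrist_force: [-0.2, 0.0, 0.0]
finger_gap: 0.0852
grip_force: 0.0
```

```bash
python3 - <<'E'
from h import *
p,Rt=binT(.440,.261,.1466,0,0,ex=0);delta(p,Rt)
w=imaging.camera_params("wrist");im=imaging.read_camera("wrist")[:,:,::-1].copy()
np.savez("w2.npz",K=w["camera_matrix"],T=w["pose"],im=im)
im=cv2.convertScaleAbs(im,alpha=1.4,beta=15)
cv2.imwrite("pics/w2.png",cv2.resize(im,None,fx=1.42,fy=1.42))
E
```

```text
shift mm [-0.2 -2.2 -0.5] rot [-0.     -0.0004  0.0009] F [-0.2  0.   0. ] gap 0.0852 t 1.8167
```

View pics/w2.png

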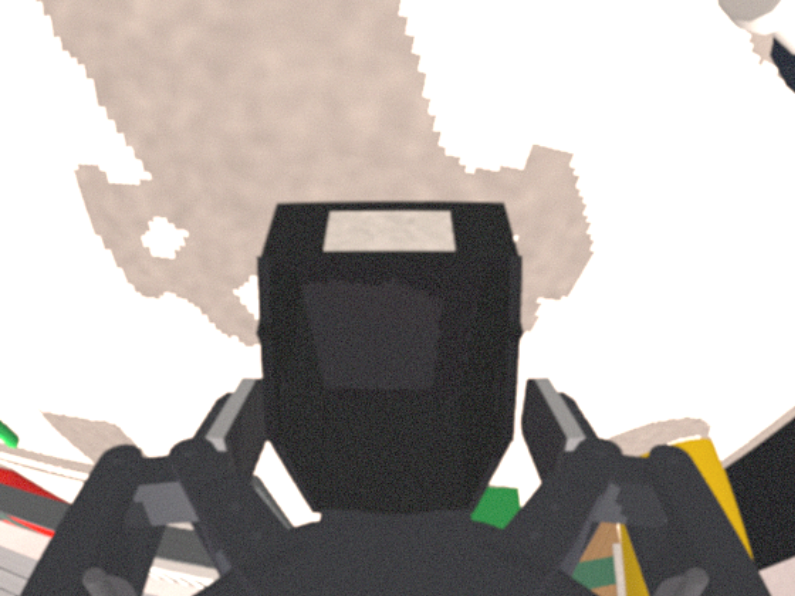

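The bin (pixels 258–522) stands centred between the finger pads at (245,410) and (545,410), so I close.

step_arm(moves=[[[0,0,0],[0,0,0],50],[[0,0,0],[0,0,0],50],[[0,0,0],[0,0,0],50],[[0,0,0],[0,0,0],50],[[0,0,0],[0,0,0],50],[[0,0,0],[0,0,0],50],[[0,0,0],[0,0,0],50],[[0,0,0],[0,0,0],50]], grip_force=45)

```text
clock: 2.53
tcp_pos: [0.4586, 0.2653, 0.0136]
orientation: [0.258, -0.071, 0.963, 0.019]
wrist_force: [-2.7, -0.0, 6.2]
finger_gap: 0.0591
grip_force: 48.5
```

```bash
cat >> h.py <<'E'
S=(.694,-.0156,.1193)
def hang(x,y,z,pitch,e,S=S): # bin origin in stand frame (mm), z rel. to groove edge e
    o=place([[x,y,z]],*S,e)[0]; return binT(*o,S[2],0,pitch) if 0 else binT(o[0],o[1],S[2],o[2],pitch)
E
python3 - <<'E'
from h import *
s=telemetry.get_state();Rc=q2R(s["orientation"])
w=imaging.camera_params("wrist");Tc=np.eye(4);Tc[:3,:3]=Rc.as_matrix();Tc[:3,3]=s["tcp_pos"]
M=np.linalg.inv(Tc)@w["pose"]
for pit in(-10,-20,-30):
  for x in(-250,-300):
    p,Rt=hang(x,0,0,pit,.149)
    T=np.eye(4);T[:3,:3]=Rt.as_matrix();T[:3,3]=p
    w2={"camera_matrix":w["camera_matrix"],"pose":T@M}
    print(pit,x,p.round(3),proj(place([[0,200,0],[0,60,0],[0,0,0],[0,-60,0],[0,-200,0],[0,-200,40]],*S,.149),w2,True).round().tolist())
p,Rt=hang(-300,0,0,-20,.149);delta(p,Rt);delta(s["tcp_pos"]+[0,0,.12],Rc)
E
```

```text
-10 -250 [ 0.463 -0.043  0.166] [[435.0, 319.0], [329.0, 327.0], [278.0, 328.0], [228.0, 327.0], [122.0, 319.0], [118.0, 349.0]]
-10 -300 [ 0.413 -0.049  0.166] [[420.0, 327.0], [323.0, 334.0], [278.0, 335.0], [233.0, 334.0], [137.0, 327.0], [133.0, 354.0]]
-20 -250 [ 0.459 -0.044  0.168] [[431.0, 286.0], [327.0, 292.0], [278.0, 293.0], [229.0, 292.0], [126.0, 286.0], [123.0, 316.0]]
-20 -300 [ 0.41  -0.05   0.168] [[416.0, 292.0], [322.0, 296.0], [278.0, 297.0], [234.0, 296.0], [140.0, 292.0], [138.0, 319.0]]
-30 -250 [ 0.456 -0.044  0.17 ] [[428.0, 254.0], [326.0, 257.0], [278.0, 257.0], [230.0, 257.0], [128.0, 254.0], [127.0, 284.0]]
-30 -300 [ 0.406 -0.05   0.17 ] [[414.0, 256.0], [321.0, 259.0], [278.0, 259.0], [235.0, 259.0], [143.0, 256.0], [142.0, 283.0]]
shift mm [   4.2 -304.4 -181.3] rot [ 0.0177 -0.3484  0.021 ] F [-2.7 -0.   6.2] gap 0.0591 t 2.5333
shift mm [ -60.1    0.  -103.9] rot [0. 0. 0.] F [-2.7 -0.   6.2] gap 0.0591 t 2.5333
```

step_arm(moves=[[[-4,0,-7],[0,0,0],50],[[-12,0,-21],[0,0,0],50],[[-30,0,-52],[0,0,0],50],[[-45,0,-78],[0,0,0],50],[[-60,0,-104],[0,0,0],50],[[-75,0,-130],[0,0,0],50],[[-75,0,-130],[0,0,0],50],[[-75,0,-130],[0,0,0],50]])

```text
clock: 3.2
tcp_pos: [0.4595, 0.2656, 0.1653]
orientation: [0.26, -0.07, 0.963, 0.02]
wrist_force: [0.5, -0.1, -2.4]
finger_gap: 0.0595
grip_force: 49.3
```

```bash
python3 - <<'E'
from h import *
p,Rt=hang(-250,150,0,-30,.149);print(p);delta(p,Rt)
E
```

```text
[0.43796721 0.10478335 0.17048076]
shift mm [  36.  -155.9  -27.1] rot [ 0.02   -0.52    0.0185] F [ 0.5 -0.1 -2.4] gap 0.0595 t 3.2
```

step_arm(moves=[[[36,-156,-27],[0.02,-0.52,0.018],50],[[36,-156,-27],[0.02,-0.52,0.018],50],[[36,-156,-27],[0.02,-0.52,0.018],50],[[36,-156,-27],[0.02,-0.52,0.018],50],[[36,-156,-27],[0.02,-0.52,0.018],50],[[36,-156,-27],[0.02,-0.52,0.018],50],[[36,-156,-27],[0.02,-0.52,0.018],50],[[36,-156,-27],[0.02,-0.52,0.018],50]])

```text
clock: 3.87
tcp_pos: [0.4911, 0.1316, 0.2883]
orientation: [0.474, -0.052, 0.878, 0.026]
wrist_force: [0.2, 0.1, -1.8]
finger_gap: 0.0591
grip_force: 53.7
```

```bash
python3 - <<'E'
from h import *
s=telemetry.get_state();print(s["wrist_force"],s["tcp_pos"])
w=imaging.camera_params("wrist");im=imaging.read_camera("wrist")[:,:,::-1].copy()
np.savez("w3.npz",K=w["camera_matrix"],T=w["pose"],im=im,tcp=s["tcp_pos"],q=s["orientation"])
im=cv2.convertScaleAbs(im,alpha=1.2,beta=10)
cv2.imwrite("pics/w3.png",cv2.resize(im,None,fx=1.42,fy=1.42,interpolation=cv2.INTER_CUBIC))
print(proj(place([[0,200,0],[0,0,0],[0,-200,0],[0,0,14],[0,-220,40]],*S,.149),w,True)*1.42)
E
```

```text
[ 0.22257428  0.09967203 -1.79736274] [0.49105282 0.13157839 0.2882873 ]
[[432.76308686 229.86492724]
 [200.41155651 233.12562696]
 [ 37.71287151 242.41839435]
 [198.16383386 248.1408023 ]
 [ 17.67246734 279.68633943]]
```

View pics/w3.png

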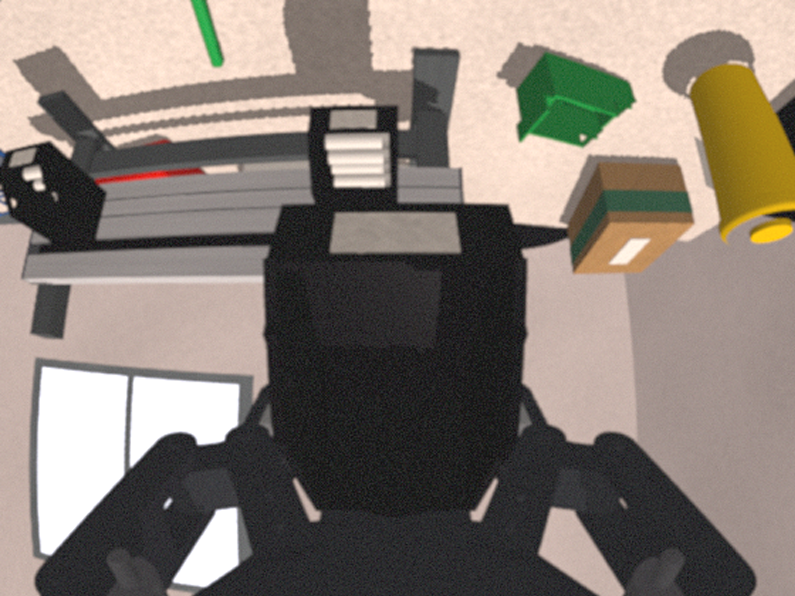

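```bash
python3 - <<'E'
import numpy as np,cv2
d=np.load("w3.npz");im=d["im"][100:215,0:200]
cv2.imwrite("pics/w3c.png",cv2.resize(im,None,fx=4,fy=4,interpolation=cv2.INTER_CUBIC))
g=cv2.cvtColor(d["im"],cv2.COLOR_BGR2GRAY)
for c in(100,120,140,160,180):print(c,g[112:204,c].tolist())
E
```

```text
100 [50, 49, 49, 52, 54, 55, 72, 72, 74, 76, 65, 63, 69, 85, 105, 111, 110, 109, 107, 107, 109, 108, 108, 106, 107, 103, 92, 97, 111, 111, 110, 110, 107, 108, 112, 109, 113, 102, 90, 96, 109, 109, 112, 110, 109, 112, 109, 109, 113, 111, 109, 113, 111, 105, 89, 50, 26, 23, 22, 20, 22, 12, 33, 67, 101, 112, 111, 112, 111, 112, 112, 111, 111, 111, 108, 113, 109, 113, 113, 108, 112, 110, 127, 148, 167, 170, 169, 157, 144, 144, 143, 145]
120 [54, 47, 59, 60, 75, 75, 75, 71, 61, 47, 52, 68, 90, 107, 113, 111, 109, 111, 109, 109, 110, 109, 110, 107, 100, 94, 107, 110, 115, 114, 106, 110, 109, 108, 113, 107, 99, 86, 105, 113, 106, 110, 108, 114, 111, 110, 107, 109, 112, 111, 108, 111, 104, 93, 60, 26, 22, 21, 23, 28, 17, 6, 62, 94, 110, 113, 113, 110, 114, 111, 110, 108, 111, 110, 108, 110, 110, 112, 114, 110, 113, 116, 133, 159, 168, 172, 166, 151, 144, 141, 139, 142]
140 [53, 60, 69, 71, 71, 71, 71, 56, 47, 53, 80, 103, 110, 114, 110, 110, 108, 110, 112, 107, 114, 112, 102, 87, 89, 106, 112, 112, 107, 109, 112, 107, 110, 110, 105, 93, 87, 100, 108, 107, 111, 111, 112, 112, 108, 113, 111, 1
[... 401 characters left out ...]
, 111, 110, 109, 110, 109, 111, 109, 110, 111, 114, 112, 107, 94, 72, 46, 18, 15, 11, 26, 14, 7, 29, 62, 103, 111, 110, 108, 112, 109, 113, 109, 112, 108, 108, 110, 109, 109, 113, 105, 105, 109, 106, 117, 141, 161, 169, 167, 163, 156, 144, 144, 143, 145]
180 [70, 69, 86, 111, 122, 127, 126, 123, 114, 109, 109, 110, 111, 110, 110, 111, 110, 107, 106, 110, 96, 86, 97, 108, 111, 107, 110, 109, 108, 111, 108, 107, 110, 101, 85, 96, 106, 105, 110, 111, 109, 110, 106, 110, 108, 109, 108, 109, 113, 113, 101, 85, 47, 23, 17, 17, 16, 10, 18, 15, 41, 78, 101, 110, 108, 109, 109, 113, 109, 112, 104, 106, 109, 110, 104, 108, 110, 103, 108, 107, 107, 116, 144, 165, 168, 166, 161, 154, 147, 147, 148, 144]
```

View pics/w3c.png

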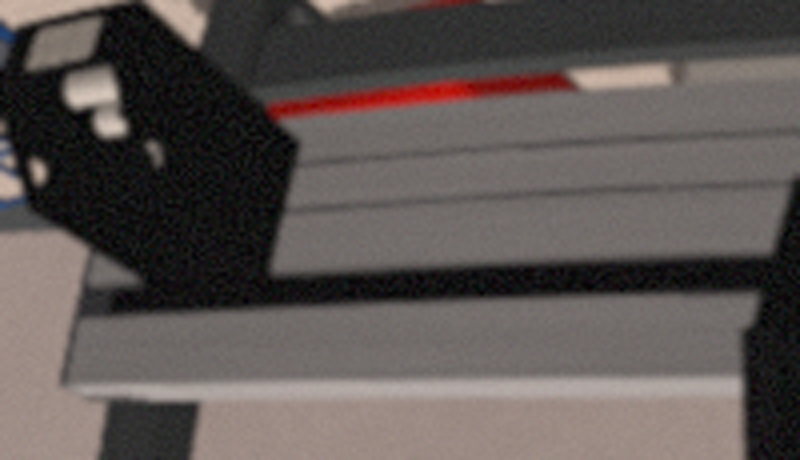

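```bash
python3 - <<'E'
from h import *
d=np.load("w3.npz");w={"camera_matrix":d["K"],"pose":d["T"]}
L=[(0,-60,[(100,125),(120,123.5),(140,121.7)]),
(0,0,[(100,166.8),(120,166),(140,165.2),(160,164.4),(180,163.8)]),
(0,14,[(100,174.9),(120,174),(140,173.2),(160,173),(180,172.5)]),
(0,40,[(100,194.6),(120,194.3),(140,193.8),(160,193.7),(180,193.5)]),
(19,40,[(100,199),(140,199),(180,199)])]
def f(v,S=None):
    out=[]
    for X,Z,pts in L:
        q=proj(place([[X,y,Z] for y in range(-240,200,4)],*v[:3],v[3]),w,True)
        o=np.argsort(q[:,0])
        out+=[np.interp(c,q[o,0],q[o,1])-r for c,r in pts]
    out+=list((proj(place([[0,-220,40],[0,-220,14]],*v[:3],v[3])[:],w,True)-[[16.2,195.7],[20,179.5]]).ravel()*.7)
    out+=list((proj(place([[-1,v[4]*1000+30,-49]],*v[:3],v[3]),w,True)-[[74.5,137.5]]).ravel()*.5)
    return np.array(out)
s=least_squares(f,[*S,.149,-.145],x_scale=.1);print(s.x.round(4),f(s.x).round(1))
J=s.jac;print(np.sqrt(np.diag(np.linalg.inv(J.T@J))).round(4))
top=imaging.camera_params("top")
print((proj(place([[0,220,40],[0,-220,40]],*s.x[:3],s.x[3]),top)*4-[700,380]).round())
x=s.x;print(proj(place([[-101,110,-49],[-101,170,-49],[-101,105,-27]],*x[:3],x[3]),w,True)*1.42)
# bin in hand, from w1 fit
E
```

```text
[ 0.6963 -0.0085  0.1135  0.147  -0.1564] [ 1.   0.7  0.9 -1.3 -1.4 -1.4 -1.3 -1.3  0.5  0.8  1.   0.7  0.8  0.
  0.1  0.5  0.4  0.5  0.  -0.2 -0.3  0.1  0.2 -0.1 -0.2 -0.1 -1.2]
[0.0038 0.0044 0.0138 0.0014 0.0048]
[[137. 138.]
 [709.  84.]]
[[318.87417061 106.75589999]
 [407.04077639 105.52747172]
 [308.65327559 132.66788792]]
```

```bash
python3 - <<'E'
from h import *
d=np.load("w3.npz");w={"camera_matrix":d["K"],"pose":d["T"]}
L=[(0,-60,[(100,125),(120,123.5),(140,121.7)]),
(4,0,[(100,166.8),(120,166),(140,165.2),(160,164.4),(180,163.8)]),
(0,14,[(100,174.9),(120,174),(140,173.2),(160,173),(180,172.5)]),
(0,40,[(100,194.6),(120,194.3),(140,193.8),(160,193.7),(180,193.5)]),
(19,40,[(100,199),(140,199),(180,199)])]
def f(v,S=None):
    out=[]
    for X,Z,pts in L:
        q=proj(place([[X,y,Z] for y in range(-240,200,4)],*v[:3],v[3]),w,True)
        o=np.argsort(q[:,0])
        out+=[np.interp(c,q[o,0],q[o,1])-r for c,r in pts]
    out+=list((proj(place([[0,-220,40],[0,-220,14]],*v[:3],v[3])[:],w,True)-[[16.2,195.7],[20,179.5]]).ravel()*.7)
    out+=[(v[2]-.119)/.005]
    return np.array(out)
s=least_squares(f,[*S,.149],x_scale=.1);print(s.x.round(4),f(s.x).round(1))
J=s.jac;print(np.sqrt(np.diag(np.linalg.inv(J.T@J))).round(4))
# bin in tool frame: w2 (pre grasp) fit check
E
```

```text
[ 0.6925 -0.0063  0.1188  0.148 ] [ 0.4 -0.   0.1 -0.4 -0.6 -0.6 -0.5 -0.5  0.3  0.5  0.6  0.3  0.3 -0.
  0.   0.3  0.2  0.3 -0.  -0.3 -0.4  0.1  0.3 -0.1 -0.2 -0. ]
[0.0038 0.0041 0.0047 0.0013]
```

```bash
cat > path.py <<'E'
import numpy as np
from scipy.optimize import minimize
rail=[(0,4,-60,0),(0,4,14,40),(16,19,-60,40),(0,19,30,40),(0,19,-60,-6)]
bins=[(56,59,49,68),(50,59,49,52),(47,50,0,52)]
def pts(b,n=25):
    x0,x1,z0,z1=b;u=np.linspace(0,1,n)
    return np.r_[np.c_[x0+(x1-x0)*u,0*u+z0],np.c_[x0+(x1-x0)*u,0*u+z1],np.c_[0*u+x0,z0+(z1-z0)*u],np.c_[0*u+x1,z0+(z1-z0)*u]]
def sdf(P,b):
    c=np.array([(b[0]+b[1])/2,(b[2]+b[3])/2]);h=np.array([(b[1]-b[0])/2,(b[3]-b[2])/2])
    q=np.abs(P-c)-h;return np.hypot(*np.maximum(q,0).T)+np.minimum(q.max(1),0)
BP=np.concatenate([pts(b) for b in bins]);RP=np.concatenate([pts(b) for b in rail])
def rot(th): a=np.radians(th);return np.array([[np.cos(a),np.sin(a)],[-np.sin(a),np.cos(a)]])
def clear(o,th):
    M=rot(th);P=BP@M.T+o;Q=(RP-o)@M
    return min(min(sdf(P,b).min() for b in rail),min(sdf(Q,b).min() for b in bins))
E
python3 - <<'E'
from path import *
M=rot(42);lip=M@[57.5,68]
for t in(-25,-15,-5,0,5,10,13,15,17):
    o=np.array([2,7])+t*np.array([.669,.743])-lip;print(t,o.round(1),round(clear(o,42),2))
for th in(42,38,34,30,26,22,18,14,10,6,3,0):
    r=minimize(lambda o:-clear(o,th),o if th>40 else r.x,method='Nelder-Mead',options=dict(xatol=.01))
    print(th,r.x.round(1),round(-r.fun,2))
E
python3 - <<'E'
from h import *
for fn in("w3",):
    d=np.load("w3.npz");w={"camera_matrix":d["K"],"pose":d["T"]}
    P=[[-50,30,22],[-50,-30,22],[-50,30,0],[-50,-30,0],[-17,30,52],[-17,-30,52]]
    ob=np.array([[525,258],[265,258],[510,206],[283,206],[526,332],[265,332]])/1.42
    Rt=q2R(d["q"]);nom=np.array([.010,0,.030])
    Rbt=toolR(0,30).inv()  # bin axes in tool frame
    def pr(v):
        # bin origin such that grip point at tool (0,0,-19)+v
        Rb=Rt*Rbt*R.from_euler('y',v[3])
        o=d["tcp"]+Rt.apply([0,0,-.019])-Rb.apply(nom+v[:3])
        return proj(Rb.apply(np.array(P)/1000)+o,w,True)
    for m in((1,1,1,0),(1,1,1,1)):
        f=lambda v:(pr(v*m)-ob).ravel()
        s=least_squares(f,np.zeros(4),x_scale=.01);print((s.x*1000).round(2),f(s.x).round(1))
E
```

```text
-25 [-103.   -23.6] 13.61
-15 [-96.3 -16.2] 6.92
-5 [-89.6  -8.8] 1.7
0 [-86.2  -5.1] 1.7
5 [-82.9  -1.3] 1.7
10 [-79.5   2.4] 1.7
13 [-77.5   4.6] 1.7
15 [-76.2   6.1] 1.7
17 [-74.9   7.6] 1.51
42 [-75.8   5.5] 2.42
38 [-74.8   0.1] 2.44
34 [-73.4  -5.1] 2.5
30 [-71.7 -10.3] 2.61
26 [-69.6 -15.5] 2.78
22 [-67.2 -20.8] 3.03
18 [-64.4 -25.8] 3.26
14 [-61.3 -27.8] 2.75
10 [-58.5 -31.1] 2.25
6 [-55.6 -34.2] 1.74
3 [-53.4 -37.8] 1.37
0 [-51.  -39.8] 1.0
[-13.64  -0.09  27.4    0.  ] [-18.5 -19.8  19.4 -19.8 -15.9 -13.5  14.5 -13.5 -21.8  33.3  22.   33.3]
[-4.36300e+01 -9.00000e-02  4.25400e+01  1.03347e+03] [ -5.5  11.7   6.5  11.7   8.5 -14.6  -9.6 -14.6 -28.5   3.1  28.7   3.2]
```

```bash
python3 - <<'E'
from h import *
P=[[-50,30,22],[-50,30,0],[-17,30,52],[50,30,52],[57.5,25,68],[50,30,0]]
d=np.load("w2.npz");w={"camera_matrix":d["K"],"pose":d["T"]}
print((proj(place(P,.4393,.2625,.1466),w,True)*1.42).round())
d=np.load("w3.npz");w={"camera_matrix":d["K"],"pose":d["T"]}
Rt=q2R(d["q"]);Rb=Rt*toolR(0,30).inv();o=d["tcp"]+Rt.apply([0,0,-.019])-Rb.apply([.01,0,.03])
print((proj(Rb.apply(np.array(P)/1000)+o,w,True)*1.42).round(),o,Rb.as_euler('zyx'))
E
```

```text
[[525. 260.]
 [508. 202.]
 [516. 445.]
 [475. 515.]
 [461. 560.]
 [465. 396.]]
[[526. 261.]
 [509. 204.]
 [517. 444.]
 [476. 514.]
 [462. 559.]
 [466. 396.]] [0.47981027 0.13017836 0.26742164] [ 0.13033689 -0.46331512  0.0544909 ]
```

```bash
sed -i 's/^S=.*/S=(.694,-.0068,.119)/' h.py; cat >> h.py <<'E'
E0=.148
def ins(t,th=42,y=-8,e=E0,dx=0,dz=0):
    a=np.radians(42);o=np.array([2,7])+t*np.array([.669,.743])-np.array([57.5*np.cos(a)+68*np.sin(a),-57.5*np.sin(a)+68*np.cos(a)])
    return hang(o[0]+dx,y,o[1]+dz,42,e)
def where(): # bin origin in stand frame, pitch
    s=telemetry.get_state();Rt=q2R(s["orientation"]);Rb=Rt*toolR(0,30).inv()
    o=s["tcp_pos"]+Rt.apply([0,0,-.019])-Rb.apply([.01,0,.03])
    v=R.from_euler('z',-S[2]).apply(o-np.array([S[0],S[1],E0]))*1000
    e=(R.from_euler('z',-S[2])*Rb).as_euler('zyx',degrees=True)
    print("bin in stand",v.round(1),"ypr",e.round(1),"F",R.from_euler('z',-S[2]).apply(s["wrist_force"]).round(1),"T",R.from_euler('z',-S[2]).apply(s["ft_torque"]).round(2))
E
python3 - <<'E'
from h import *
where();p,Rt=hang(-240,-8,10,42,E0);print(p);delta(p,Rt)
E
```

```text
bin in stand [-196.6  161.4  119.1] ypr [ -0.2 -26.7  -0.3] F [ 0.3 -0.4 -0.7] T [0.03 1.   0.01]
[ 0.48003553 -0.04043962  0.15501823]
shift mm [ 128.6 -169.    47.7] rot [-5.1000e-03  1.1984e+00 -7.0000e-04] F [ 0.4 -0.4 -0.7] gap 0.0593 t 3.9167
```

step_arm(moves=[[[129,-169,48],[-0.005,1.198,0],50],[[129,-169,48],[-0.005,1.198,0],50],[[129,-169,48],[-0.005,1.198,0],50],[[129,-169,48],[-0.005,1.198,0],50],[[129,-169,48],[-0.005,1.198,0],50],[[129,-169,48],[-0.005,1.198,0],50],[[129,-169,48],[-0.005,1.198,0],50],[[129,-169,48],[-0.005,1.198,0],50]])

```text
clock: 4.58
tcp_pos: [0.4794, -0.0407, 0.1535]
orientation: [-0.01, -0.058, 0.998, -0.0]
wrist_force: [0.6, -0.1, -1.3]
finger_gap: 0.0597
grip_force: 53.6
```

```bash
python3 - <<'E'
from h import *
where();p,Rt=hang(-240,-8,10,42,E0);delta(p,Rt)
E
```

```text
bin in stand [-240.9   -8.2    3.9] ypr [-0.1 31.1  0.1] F [ 0.6 -0.2 -1.3] T [ 0.01 -0.1   0.02]
shift mm [-0.7  0.2 -1.6] rot [ 0.0005  0.1897 -0.002 ] F [ 0.6 -0.1 -1.3] gap 0.0597 t 4.5833
```

step_arm(moves=[[[0,0,-2],[0,0.19,-0.002],50],[[0,0,-2],[0,0.19,-0.002],50],[[0,0,-2],[0,0.19,-0.002],50],[[0,0,-2],[0,0.19,-0.002],50]])

```text
clock: 4.92
tcp_pos: [0.4805, -0.0394, 0.1546]
orientation: [-0.101, -0.061, 0.993, -0.005]
wrist_force: [0.1, 0.2, -1.6]
finger_gap: 0.0599
grip_force: 53.6
```

```bash
python3 - <<'E'
from h import *
where();p,Rt=ins(-30);delta(p,Rt)
E
```

```text
bin in stand [-239.5   -7.1    9.4] ypr [ 0.2 41.7 -0.1] F [ 0.2  0.2 -1.6] T [ 0.02 -0.26 -0.02]
shift mm [-137.8   -1.5    9.3] rot [0.0009 0.006  0.0031] F [ 0.1  0.2 -1.6] gap 0.0599 t 4.9167
```

step_arm(moves=[[[-30,-1.5,2],[0,0.006,0.003],50],[[-60,-1.5,4],[0,0.006,0.003],50],[[-90,-1.5,6],[0,0.006,0.003],50],[[-115,-1.5,8],[0,0.006,0.003],50],[[-130,-1.5,9],[0,0.006,0.003],50],[[-138,-1.5,9],[0,0.006,0.003],50],[[-138,-1.5,9],[0,0.006,0.003],50],[[-138,-1.5,9],[0,0.006,0.003],50]])

```text
clock: 5.58
tcp_pos: [0.6123, -0.0257, 0.1216]
orientation: [-0.103, -0.058, 0.993, -0.006]
wrist_force: [0.0, -0.9, -1.8]
finger_gap: 0.0596
grip_force: 53.6
```

```bash
python3 - <<'E'
from h import *
where();p,Rt=ins(-30);delta(p,Rt)
w=imaging.camera_params("wrist");im=imaging.read_camera("wrist")[:,:,::-1].copy()
np.savez("w4.npz",K=w["camera_matrix"],T=w["pose"],im=im)
im=cv2.convertScaleAbs(im,alpha=1.2,beta=10)
cv2.imwrite("pics/w4.png",cv2.resize(im,None,fx=1.42,fy=1.42,interpolation=cv2.INTER_CUBIC))
sc=imaging.read_camera("scene")[:,:,::-1];cv2.imwrite("pics/sc4.png",sc)
E
```

```text
bin in stand [-107.    -9.   -23.5] ypr [-0.1 41.8  0. ] F [-0.1 -0.8 -1.8] T [-0.01 -0.2   0.03]
shift mm [-1.4  1.   3.7] rot [-0.0005  0.0035 -0.0017] F [ 0.  -0.9 -1.8] gap 0.0596 t 5.5833
```

View pics/w4.png

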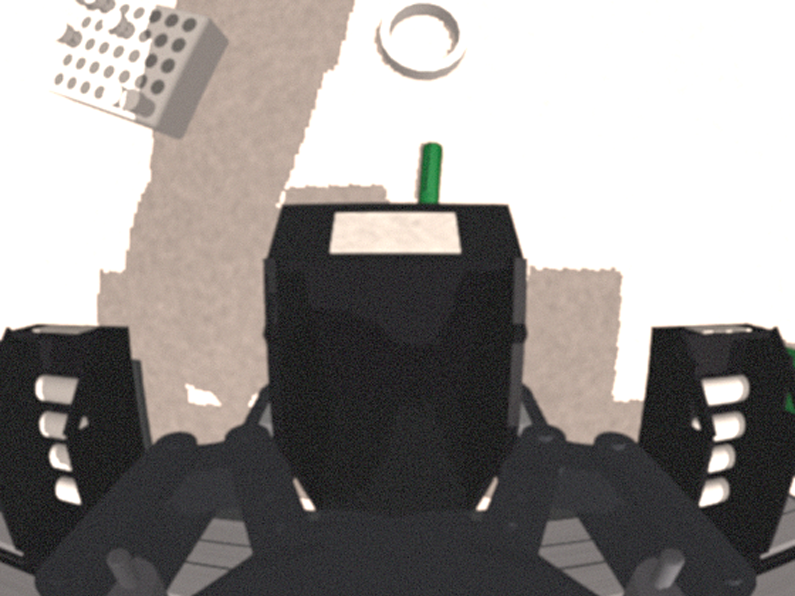

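step_arm(moves=[[[-4,0,-1],[0,0,0],50],[[-8,0,-2],[0,0,0],50],[[-12,0,-2.6],[0,0,0],50],[[-13,0,-2.8],[0,0,0],50],[[-13,0,-2.8],[0,0,0],50]])

```text
clock: 6.1
tcp_pos: [0.6271, -0.0243, 0.1214]
orientation: [-0.102, -0.058, 0.993, -0.007]
wrist_force: [0.8, -0.3, -2.2]
finger_gap: 0.0595
grip_force: 53.6
```

```bash
python3 - <<'E'
from h import *
where()
E
```

```text
bin in stand [-92.   -9.4 -23.7] ypr [-0.1 41.7  0. ] F [ 0.7 -0.4 -2.2] T [ 0.05 -0.23 -0.06]
```

step_arm(moves=[[[-0.5,0,-0.1],[0,0,0],50],[[-1,0,-0.2],[0,0,0],50],[[-1.5,0,-0.3],[0,0,0],50],[[-2,0,-0.4],[0,0,0],50],[[-2,0,-0.4],[0,0,0],50]])

```text
clock: 6.52
tcp_pos: [0.6288, -0.024, 0.1214]
orientation: [-0.102, -0.058, 0.993, -0.007]
wrist_force: [-0.7, 1.1, -1.9]
finger_gap: 0.0597
grip_force: 53.6
```

```bash
python3 - <<'E'
from h import *
where()
E
```

```text
bin in stand [-90.4  -9.3 -23.7] ypr [-0.1 41.8  0. ] F [-0.5  1.2 -1.9] T [-0.03 -0.25  0.01]
```

step_arm(moves=[[[-0.5,0,-0.1],[0,0,0],50],[[-1,0,-0.2],[0,0,0],50],[[-1.5,0,-0.3],[0,0,0],50],[[-1.5,0,-0.3],[0,0,0],50]])

```text
clock: 6.85
tcp_pos: [0.6304, -0.0239, 0.1214]
orientation: [-0.102, -0.058, 0.993, -0.007]
wrist_force: [-1.1, 0.3, -1.7]
finger_gap: 0.0597
grip_force: 53.6
```

```bash
python3 - <<'E'
from h import *
where()
E
```

```text
bin in stand [-88.8  -9.4 -23.7] ypr [-0.1 41.8  0. ] F [-1.   0.5 -1.7] T [ 0.   -0.29 -0.02]
```

step_arm(moves=[[[-0.5,0,-0.1],[0,0,0],50],[[-1,0,-0.2],[0,0,0],50],[[-1,0,-0.2],[0,0,0],50],[[-1,0,-0.2],[0,0,0],50]])

```text
clock: 7.18
tcp_pos: [0.6311, -0.0238, 0.1214]
orientation: [-0.102, -0.058, 0.993, -0.007]
wrist_force: [-0.3, -0.4, -0.6]
finger_gap: 0.0593
grip_force: 53.6
```

```bash
python3 - <<'E'
from h import *
where()
E
```

```text
bin in stand [-88.   -9.4 -23.7] ypr [-0.1 41.8  0. ] F [-0.4 -0.4 -0.6] T [-0.04 -0.11  0.04]
```

step_arm(moves=[[[-0.5,0,-0.1],[0,0,0],50],[[-1,0,-0.2],[0,0,0],50],[[-1,0,-0.2],[0,0,0],50],[[-1,0,-0.2],[0,0,0],50]])

```text
clock: 7.52
tcp_pos: [0.6313, -0.0238, 0.1215]
orientation: [-0.103, -0.058, 0.993, -0.007]
wrist_force: [-4.5, -0.5, 0.4]
finger_gap: 0.0594
grip_force: 53.7
```

```bash
python3 - <<'E'
from h import *
where()
E
```

```text
bin in stand [-87.8  -9.3 -23.6] ypr [-0.1 41.9  0. ] F [-4.6  0.1  0.4] T [-0.03  0.69 -0.  ]
```

step_arm(moves=[[[-0.5,0,-0.1],[0,0,0],50],[[-1,0,-0.2],[0,0,0],50],[[-1,0,-0.2],[0,0,0],50],[[-1,0,-0.2],[0,0,0],50]])

```text
clock: 7.85
tcp_pos: [0.6313, -0.0237, 0.1215]
orientation: [-0.104, -0.058, 0.993, -0.007]
wrist_force: [-7.7, -2.0, 2.6]
finger_gap: 0.0594
grip_force: 53.8
```

```bash
python3 - <<'E'
from h import *
where()
E
```

```text
bin in stand [-87.8  -9.3 -23.5] ypr [-0.2 42.   0. ] F [-7.8 -1.1  2.6] T [-0.05  1.26  0.04]
```

step_arm(moves=[[[4,0,0.8],[0,0,0],50],[[7,0,1.5],[0,0,0],50],[[10,0,2],[0,0,0],50],[[10,0,2],[0,0,0],50]])

```text
clock: 8.18
tcp_pos: [0.6231, -0.0247, 0.1217]
orientation: [-0.102, -0.058, 0.993, -0.007]
wrist_force: [-0.5, 0.1, -1.2]
finger_gap: 0.0594
grip_force: 53.7
```

```bash
python3 - <<'E'
from h import *
where();p,Rt=ins(-8,dx=1.35);delta(p,Rt)
E
```

```text
bin in stand [-96.1  -9.3 -23.5] ypr [-0.1 41.7  0. ] F [-0.5  0.1 -1.2] T [ 0.01 -0.25  0.01]
shift mm [ -3.2   1.4 -13.3] rot [-0.0007  0.005  -0.002 ] F [-0.5  0.1 -1.2] gap 0.0594 t 8.1833
```

step_arm(moves=[[[-2,1.4,-7],[0,0.005,-0.002],50],[[-3.2,1.4,-13.3],[0,0.005,-0.002],50],[[-3.2,1.4,-13.3],[0,0.005,-0.002],50],[[-4.2,1.4,-15],[0,0.005,-0.002],50],[[-5.2,1.4,-16.8],[0,0.005,-0.002],50],[[-6.2,1.4,-18.5],[0,0.005,-0.002],50],[[-6.2,1.4,-18.5],[0,0.005,-0.002],50]])

```text
clock: 8.77
tcp_pos: [0.633, -0.0222, 0.1385]
orientation: [-0.105, -0.059, 0.993, -0.007]
wrist_force: [-0.4, 0.4, -1.0]
finger_gap: 0.0596
grip_force: 53.5
```

```bash
python3 - <<'E'
from h import *
where();p,Rt=ins(-2,dx=1.35);delta(p,Rt)
E
```

```text
bin in stand [-86.   -8.   -6.5] ypr [ 0.  42.  -0.1] F [-0.3  0.4 -1. ] T [-0.01 -0.17  0.03]
shift mm [0.3 0.  0. ] rot [-0.0008 -0.0006  0.0001] F [-0.4  0.4 -1. ] gap 0.0596 t 8.7667
```

step_arm(moves=[[[-0.5,0,-0.9],[0,0,0],50],[[-1,0,-1.7],[0,0,0],50],[[-1.5,0,-2.6],[0,0,0],50],[[-1.5,0,-2.6],[0,0,0],50]])

```text
clock: 9.1
tcp_pos: [0.635, -0.0219, 0.1407]
orientation: [-0.105, -0.059, 0.993, -0.007]
wrist_force: [-0.4, 0.9, -2.6]
finger_gap: 0.0594
grip_force: 53.5
```

```bash
python3 - <<'E'
from h import *
where();p,Rt=ins(1,dx=1.35);delta(p,Rt)
E
```

```text
bin in stand [-84.   -8.   -4.3] ypr [ 0.  42.  -0.1] F [-0.3  0.9 -2.6] T [-0.02 -0.2  -0.04]
shift mm [ 0.2 -0.   0. ] rot [-0.0008 -0.0005  0.    ] F [-0.4  0.9 -2.6] gap 0.0594 t 9.1
```

step_arm(moves=[[[-0.5,0,-0.9],[0,0,0],50],[[-1,0,-1.7],[0,0,0],50],[[-1.5,0,-2.6],[0,0,0],50],[[-2,0,-3.5],[0,0,0],50],[[-2,0,-3.5],[0,0,0],50]])

```text
clock: 9.52
tcp_pos: [0.6377, -0.0216, 0.1438]
orientation: [-0.104, -0.059, 0.993, -0.007]
wrist_force: [0.4, 0.2, -1.6]
finger_gap: 0.0596
grip_force: 53.5
```

```bash
python3 - <<'E'
from h import *
where();p,Rt=ins(5,dx=1.35);delta(p,Rt)
E
```

```text
bin in stand [-81.2  -8.   -1.2] ypr [ 0.  42.  -0.1] F [ 0.4  0.2 -1.6] T [-0.01 -0.26  0.02]
shift mm [0.3 0.  0.2] rot [-0.0009 -0.0002  0.    ] F [ 0.4  0.2 -1.6] gap 0.0596 t 9.5167
```

step_arm(moves=[[[0.1,0,-0.5],[0,0,0],50],[[0.2,0,-1],[0,0,0],50],[[0.3,0,-1.5],[0,0,0],50],[[0.3,0,-1.5],[0,0,0],50],[[0.3,0,-1.5],[0,0,0],50]])

```text
clock: 9.93
tcp_pos: [0.6375, -0.0216, 0.1452]
orientation: [-0.105, -0.059, 0.993, -0.007]
wrist_force: [1.0, -0.1, -1.1]
finger_gap: 0.0594
grip_force: 53.5
```

```bash
python3 - <<'E'
from h import *
where();
E
```

```text
bin in stand [-81.4  -8.    0.2] ypr [ 0.  42.  -0.1] F [ 1.  -0.2 -1.1] T [-0.01 -0.25 -0.01]
```

step_arm(moves=[[[0.1,0,-0.5],[0,0,0],50],[[0.2,0,-1],[0,0,0],50],[[0.2,0,-1],[0,0,0],50],[[0.2,0,-1],[0,0,0],50]])

```text
clock: 10.27
tcp_pos: [0.6375, -0.0216, 0.1462]
orientation: [-0.105, -0.059, 0.993, -0.007]
wrist_force: [-0.6, -0.8, -1.5]
finger_gap: 0.0594
grip_force: 53.5
```

```bash
python3 - <<'E'
from h import *
where();
E
```

```text
bin in stand [-81.4  -8.    1.2] ypr [ 0. 42. -0.] F [-0.7 -0.7 -1.5] T [-0.03 -0.28  0.  ]
```

step_arm(moves=[[[0.1,0,-0.5],[0,0,0],50],[[0.2,0,-1],[0,0,0],50],[[0.2,0,-1],[0,0,0],50],[[0.2,0,-1],[0,0,0],50]])

```text
clock: 10.6
tcp_pos: [0.6375, -0.0216, 0.1472]
orientation: [-0.105, -0.059, 0.993, -0.007]
wrist_force: [-1.1, 0.2, -2.0]
finger_gap: 0.0594
grip_force: 53.5
```

```bash
python3 - <<'E'
from h import *
where();
E
```

```text
bin in stand [-81.4  -8.    2.2] ypr [ 0. 42. -0.] F [-1.   0.3 -2. ] T [ 0.06 -0.25 -0.02]
```

step_arm(moves=[[[0.1,0,-0.5],[0,0,0],50],[[0.2,0,-1],[0,0,0],50],[[0.2,0,-1],[0,0,0],50],[[0.2,0,-1],[0,0,0],50]])

```text
clock: 10.93
tcp_pos: [0.6375, -0.0216, 0.1482]
orientation: [-0.105, -0.059, 0.993, -0.007]
wrist_force: [0.4, 0.4, -2.0]
finger_gap: 0.0594
grip_force: 53.5
```

```bash
python3 - <<'E'
from h import *
where();
E
```

```text
bin in stand [-81.4  -8.    3.2] ypr [ 0.  42.  -0.1] F [ 0.4  0.4 -2. ] T [-0.03 -0.31 -0.05]
```

step_arm(moves=[[[0.1,0,-0.5],[0,0,0],50],[[0.2,0,-1],[0,0,0],50],[[0.2,0,-1],[0,0,0],50],[[0.2,0,-1],[0,0,0],50]])

```text
clock: 11.27
tcp_pos: [0.6375, -0.0216, 0.149]
orientation: [-0.105, -0.059, 0.993, -0.007]
wrist_force: [-0.0, 0.1, -2.1]
finger_gap: 0.0593
grip_force: 53.5
```

```bash
python3 - <<'E'
from h import *
where();
E
```

```text
bin in stand [-81.4  -8.    4. ] ypr [ 0.  42.1 -0. ] F [-0.   0.1 -2.1] T [-0.03 -0.31  0.  ]
```

step_arm(moves=[[[0.1,0,-0.5],[0,0,0],50],[[0.2,0,-1],[0,0,0],50],[[0.2,0,-1],[0,0,0],50],[[0.2,0,-1],[0,0,0],50]])

```text
clock: 11.6
tcp_pos: [0.6375, -0.0216, 0.1494]
orientation: [-0.105, -0.059, 0.993, -0.006]
wrist_force: [2.4, -1.0, -7.7]
finger_gap: 0.0592
grip_force: 53.1
```

```bash
python3 - <<'E'
from h import *
where();
E
```

```text
bin in stand [-81.4  -7.9   4.5] ypr [ 0.  42.1 -0. ] F [ 2.3 -1.3 -7.7] T [-0.03 -0.59  0.02]
```

```bash
sed -i 's/^S=.*/S=(.69534,-.00664,.119)/; s/^E0=.*/E0=.1507/' h.py
python3 - <<'E'
from h import *
from path import clear
where()
for t in(9,14.5):
    p,Rt=ins(t);delta(p,Rt)
for th,x,z in[(42,-75.8,5.5),(38,-74.8,.1),(34,-73.4,-5.1),(30,-71.7,-10.3),(26,-69.6,-15.5),(22,-67.2,-20.8),(18,-64.4,-26),(14,-61.3,-30.5),(10,-58.5,-34.5),(6,-55.6,-38.5),(3,-53.4,-41.5),(0,-51,-44)]:
    print(th,x,z,round(clear(np.array([x,z]),th),2))
E
```

```text
bin in stand [-82.8  -7.9   1.8] ypr [ 0.  42.1 -0. ] F [ 2.3 -1.3 -7.7] T [-0.03 -0.59  0.02]
shift mm [-2.5 -0.1 -0.5] rot [-0.0005 -0.0015  0.    ] F [ 2.4 -1.  -7.7] gap 0.0592 t 11.6
shift mm [-5.3 -0.1 -5.2] rot [-0.0005 -0.0015  0.    ] F [ 2.4 -1.  -7.7] gap 0.0592 t 11.6
42 -75.8 5.5 2.38
38 -74.8 0.1 2.39
34 -73.4 -5.1 2.46
30 -71.7 -10.3 2.59
26 -69.6 -15.5 2.76
22 -67.2 -20.8 3.02
18 -64.4 -26 3.14
14 -61.3 -30.5 2.1
10 -58.5 -34.5 1.62
6 -55.6 -38.5 1.27
3 -53.4 -41.5 1.15
0 -51 -44 1.0
```

step_arm(moves=[[[-0.5,0,2],[0,0,0],50],[[-2.4,0,0.3],[0,0,0],50],[[-2.9,0,-0.6],[0,0,0],50],[[-3.4,0,-1.5],[0,0,0],50],[[-3.9,0,-2.4],[0,0,0],50],[[-3.9,0,-2.4],[0,0,0],50]])

```text
clock: 12.1
tcp_pos: [0.6422, -0.0211, 0.1524]
orientation: [-0.104, -0.059, 0.993, -0.007]
wrist_force: [-0.5, -0.0, -0.8]
finger_gap: 0.0599
grip_force: 53.4
```

```bash
python3 - <<'E'
from h import *
where()
p,Rt=ins(14.5);delta(p,Rt)
E
```

```text
bin in stand [-78.1  -8.    4.6] ypr [ 0.  42.  -0.1] F [-0.5  0.  -0.8] T [ 0.02 -0.29  0.04]
shift mm [-1.3  0.  -1.4] rot [-0.001   0.0002 -0.    ] F [-0.5 -0.  -0.8] gap 0.0599 t 12.1
```

Free and nearly fully in. Finish the insertion and list the swing-down rows.

step_arm(moves=[[[-0.6,0,-0.7],[0,0,0],50],[[-1.3,0,-1.4],[0,0,0],50],[[-1.6,0,-1],[0,0,0],50],[[-1.6,0,-1],[0,0,0],50]])

```text
clock: 12.43
tcp_pos: [0.6436, -0.0209, 0.1523]
orientation: [-0.105, -0.059, 0.993, -0.007]
wrist_force: [-0.1, -0.5, -1.5]
finger_gap: 0.0597
grip_force: 53.4
```

```bash
python3 - <<'E'
from h import *
where()
for th,x,z in[(40,-75.4,2.9),(38,-74.8,.1),(34,-73.4,-5.1),(30,-71.7,-10.3)]:
    delta(*hang(x,-8,z,th,E0))
E
```

```text
bin in stand [-76.6  -8.    4.6] ypr [ 0.  42.1 -0. ] F [-0.1 -0.5 -1.5] T [ 0.03 -0.22 -0.  ]
shift mm [-1.5 -0.   0.6] rot [-0.0007 -0.0358  0.    ] F [-0.1 -0.5 -1.5] gap 0.0597 t 12.4333
shift mm [-2.5 -0.   2.4] rot [-0.0007 -0.0707  0.    ] F [-0.1 -0.5 -1.5] gap 0.0597 t 12.4333
shift mm [-4.7 -0.   5.5] rot [-7.000e-04 -1.405e-01  1.000e-04] F [-0.1 -0.5 -1.5] gap 0.0597 t 12.4333
shift mm [-7.  -0.   8.6] rot [-7.000e-04 -2.103e-01  1.000e-04] F [-0.1 -0.5 -1.5] gap 0.0597 t 12.4333
```

step_arm(moves=[[[-1.5,0,0.6],[0,-0.036,0],50],[[-2.5,0,2.4],[0,-0.071,0],50],[[-3.6,0,4],[0,-0.105,0],50],[[-4.7,0,5.5],[0,-0.14,0],50],[[-5.8,0,7],[0,-0.175,0],50],[[-7,0,8.6],[0,-0.21,0],50],[[-7,0,8.6],[0,-0.21,0],50]])

```text
clock: 13.02
tcp_pos: [0.6473, -0.0202, 0.1426]
orientation: [0.0, -0.059, 0.998, -0.0]
wrist_force: [-0.9, -0.1, -0.8]
finger_gap: 0.0596
grip_force: 53.6
```

```bash
python3 - <<'E'
from h import *
where()
for th,x,z in[(26,-69.6,-15.5),(22,-67.2,-20.8),(18,-64.4,-26),(14,-61.3,-30.5)]:
    delta(*hang(x,-8,z,th,E0))
E
```

```text
bin in stand [-73.   -7.8 -10.1] ypr [-0. 30. -0.] F [-0.9  0.  -0.8] T [0.06 0.04 0.01]
shift mm [-3.2 -0.2  3.8] rot [-0.0006 -0.0697 -0.    ] F [-0.9 -0.1 -0.8] gap 0.0596 t 13.0167
shift mm [-5.3 -0.2  7.4] rot [-0.0006 -0.1395 -0.    ] F [-0.9 -0.1 -0.8] gap 0.0596 t 13.0167
shift mm [-7.6 -0.2 11. ] rot [-0.0006 -0.2094  0.    ] F [-0.9 -0.1 -0.8] gap 0.0596 t 13.0167
shift mm [-10.2  -0.2  14. ] rot [-0.0006 -0.2792  0.    ] F [-0.9 -0.1 -0.8] gap 0.0596 t 13.0167
```

step_arm(moves=[[[-2,0,2],[0,-0.035,0],50],[[-3.2,0,3.8],[0,-0.07,0],50],[[-4.2,0,5.6],[0,-0.105,0],50],[[-5.3,0,7.4],[0,-0.14,0],50],[[-6.4,0,9.2],[0,-0.175,0],50],[[-7.6,0,11],[0,-0.21,0],50],[[-7.6,0,11],[0,-0.21,0],50]])

```text
clock: 13.6
tcp_pos: [0.6546, -0.0192, 0.1308]
orientation: [0.104, -0.059, 0.993, 0.006]
wrist_force: [0.1, -0.7, -2.0]
finger_gap: 0.0598
grip_force: 53.6
```

```bash
python3 - <<'E'
from h import *
where()
for th,x,z in[(14,-61.3,-30.5),(10,-58.5,-34.5),(6,-55.6,-38.5),(3,-53.4,-41.5)]:
    delta(*hang(x,-8,z,th,E0))
E
```

```text
bin in stand [-64.7  -7.7 -26.7] ypr [-0.  18.1 -0. ] F [ 0.  -0.7 -2. ] T [-0.    0.27 -0.01]
shift mm [-2.3 -0.3  2.7] rot [-0.0003 -0.0712  0.    ] F [ 0.1 -0.7 -2. ] gap 0.0598 t 13.6
shift mm [-3.9 -0.3  5.6] rot [-0.0003 -0.1411  0.    ] F [ 0.1 -0.7 -2. ] gap 0.0598 t 13.6
shift mm [-5.5 -0.3  8.5] rot [-0.0003 -0.2109  0.    ] F [ 0.1 -0.7 -2. ] gap 0.0598 t 13.6
shift mm [-6.7 -0.3 10.7] rot [-0.0003 -0.2632  0.    ] F [ 0.1 -0.7 -2. ] gap 0.0598 t 13.6
```

step_arm(moves=[[[-1.2,0,1.4],[0,-0.036,0],50],[[-2.3,0,2.7],[0,-0.071,0],50],[[-3.1,0,4.1],[0,-0.106,0],50],[[-3.9,0,5.6],[0,-0.141,0],50],[[-4.7,0,7],[0,-0.176,0],50],[[-5.5,0,8.5],[0,-0.211,0],50],[[-5.5,0,8.5],[0,-0.211,0],50]])

```text
clock: 14.18
tcp_pos: [0.6615, -0.0184, 0.1232]
orientation: [0.207, -0.058, 0.977, 0.012]
wrist_force: [-1.5, -0.2, -1.5]
finger_gap: 0.0595
grip_force: 53.8
```

```bash
python3 - <<'E'
from h import *
where()
for th,x,z in[(3,-53.6,-41.5),(0,-51.2,-44),(0,-51.2,-49)]:
    delta(*hang(x,-8,z,th,E0))
E
```

```text
bin in stand [-55.8  -7.6 -39. ] ypr [-0.   6.1  0. ] F [-1.5 -0.  -1.5] T [0.01 0.59 0.05]
shift mm [-0.8 -0.4  2. ] rot [-0.     -0.0535 -0.0003] F [-1.5 -0.2 -1.5] gap 0.0595 t 14.1833
shift mm [-1.8 -0.4  4. ] rot [-1.000e-04 -1.059e-01 -3.000e-04] F [-1.5 -0.2 -1.5] gap 0.0595 t 14.1833
shift mm [ 0.2 -0.4  8.6] rot [-1.000e-04 -1.059e-01 -3.000e-04] F [-1.5 -0.2 -1.5] gap 0.0595 t 14.1833
```

step_arm(moves=[[[-0.4,0,1],[0,-0.027,0],50],[[-0.8,0,2],[0,-0.053,0],50],[[-1.3,0,3],[0,-0.08,0],50],[[-1.8,0,4],[0,-0.106,0],50],[[-1.8,0,4],[0,-0.106,0],50],[[-1.8,0,4],[0,-0.106,0],50]])

```text
clock: 14.68
tcp_pos: [0.6653, -0.018, 0.1202]
orientation: [0.258, -0.057, 0.964, 0.015]
wrist_force: [-5.0, -0.6, -2.5]
finger_gap: 0.0595
grip_force: 53.7
```

```bash
python3 - <<'E'
from h import *
where()
for th,x,z in[(0,-51.,-47),(0,-51.,-49)]:
    delta(*hang(x,-8,z,th,E0))
E
```

```text
bin in stand [-50.7  -7.7 -44. ] ypr [-0.   0.1  0. ] F [-5.1 -0.  -2.5] T [0.12 1.47 0.01]
shift mm [ 1.7 -0.3  2.4] rot [ 0.0001 -0.0017 -0.0003] F [-5.  -0.6 -2.5] gap 0.0595 t 14.6833
shift mm [ 2.7 -0.3  4.1] rot [ 0.0001 -0.0017 -0.0003] F [-5.  -0.6 -2.5] gap 0.0595 t 14.6833
```

step_arm(moves=[[[0.6,0,-0.3],[0,0,0],50],[[1.1,0,0.6],[0,0,0],50],[[1.6,0,1.4],[0,0,0],50],[[2.1,0,2.3],[0,0,0],50],[[2.1,0,2.3],[0,0,0],50],[[2.1,0,2.3],[0,0,0],50]])

```text
clock: 15.18
tcp_pos: [0.6654, -0.0184, 0.1184]
orientation: [0.259, -0.057, 0.964, 0.015]
wrist_force: [-8.5, 0.1, 2.1]
finger_gap: 0.0596
grip_force: 54.6
```

```bash
python3 - <<'E'
from h import *
where()
delta(*hang(-51,-8,-49,0,E0))
E
```

```text
bin in stand [-50.6  -8.1 -45.9] ypr [-0.  -0.1 -0. ] F [-8.4  1.1  2.1] T [ 0.01  1.44 -0.05]
shift mm [1.9 0.1 2.6] rot [-0.0008  0.0012  0.0001] F [-8.5  0.1  2.1] gap 0.0596 t 15.1833
```

step_arm(moves=[[[0.2,0,0.5],[0,0,0],50],[[0.5,0,0.9],[0,0,0],50],[[0.7,0,1.3],[0,0,0],50],[[0.7,0,1.3],[0,0,0],50],[[0.7,0,1.3],[0,0,0],50]])

```text
clock: 15.6
tcp_pos: [0.6654, -0.0184, 0.1172]
orientation: [0.259, -0.057, 0.964, 0.015]
wrist_force: [-10.4, -1.4, 4.5]
finger_gap: 0.0593
grip_force: 54.8
```

```bash
python3 - <<'E'
from h import *
where()
E
```

```text
bin in stand [-50.6  -8.2 -47.1] ypr [-0.  -0.1 -0.1] F [-10.5  -0.1   4.5] T [-0.01  1.42 -0.03]
```

step_arm(moves=[[[0.5,0,-0.3],[0,0,0],50],[[1,0,-0.6],[0,0,0],50],[[1,0,-0.6],[0,0,0],50],[[1,0,-0.6],[0,0,0],50]])

```text
clock: 15.93
tcp_pos: [0.6654, -0.0185, 0.1175]
orientation: [0.26, -0.058, 0.964, 0.015]
wrist_force: [-2.1, -1.0, 0.2]
finger_gap: 0.0591
grip_force: 53.8
```

```bash
python3 - <<'E'
from h import *
where()
E
```

```text
bin in stand [-50.6  -8.2 -46.9] ypr [ 0.  -0.2 -0.1] F [-2.2 -0.8  0.2] T [ 0.02  0.8  -0.11]
```

step_arm(moves=[[[0.6,0,-0.3],[0,0,0],50],[[0.8,0,0.1],[0,0,0],50],[[1.1,0,0.6],[0,0,0],50],[[1.4,0,1.1],[0,0,0],50],[[1.4,0,1.1],[0,0,0],50]])

```text
clock: 16.35
tcp_pos: [0.6641, -0.0184, 0.1151]
orientation: [0.26, -0.058, 0.964, 0.015]
wrist_force: [-0.5, -0.7, -1.9]
finger_gap: 0.0596
grip_force: 53.8
```

```bash
python3 - <<'E'
from h import *
where()
E
```

```text
bin in stand [-51.8  -8.  -49.2] ypr [ 0.  -0.2 -0. ] F [-0.6 -0.7 -1.9] T [-0.04  0.62  0.02]
```

step_arm(moves=[[[0.25,0,0.4],[0,0,0],50],[[0.5,0,0.9],[0,0,0],50],[[0.5,0,0.9],[0,0,0],50],[[0.5,0,0.9],[0,0,0],50]])

```text
clock: 16.68
tcp_pos: [0.6641, -0.0184, 0.1142]
orientation: [0.26, -0.058, 0.964, 0.015]
wrist_force: [0.8, -0.6, -1.4]
finger_gap: 0.0599
grip_force: 53.8
```

```bash
python3 - <<'E'
from h import *
where()
E
```

```text
bin in stand [-51.9  -8.  -50.1] ypr [ 0.  -0.2 -0. ] F [ 0.7 -0.7 -1.4] T [-0.01  0.58  0.03]
```

step_arm(moves=[[[0.25,0,0.4],[0,0,0],50],[[0.5,0,0.9],[0,0,0],50],[[0.5,0,0.9],[0,0,0],50],[[0.5,0,0.9],[0,0,0],50]])

```text
clock: 17.02
tcp_pos: [0.6644, -0.0185, 0.1136]
orientation: [0.26, -0.058, 0.964, 0.015]
wrist_force: [0.2, 0.8, -0.0]
finger_gap: 0.0593
grip_force: 54.0
```

```bash
python3 - <<'E'
from h import *
where()
E
```

```text
bin in stand [-51.6  -8.1 -50.7] ypr [ 0.  -0.2 -0.1] F [ 0.3  0.8 -0. ] T [0.06 0.37 0.05]
```

step_arm(moves=[[[0.25,0,0.4],[0,0,0],50],[[0.5,0,0.9],[0,0,0],50],[[0.5,0,0.9],[0,0,0],50],[[0.5,0,0.9],[0,0,0],50]])

```text
clock: 17.35
tcp_pos: [0.665, -0.0185, 0.1134]
orientation: [0.261, -0.058, 0.963, 0.015]
wrist_force: [-2.5, 0.4, 5.8]
finger_gap: 0.0593
grip_force: 54.4
```

```bash
python3 - <<'E'
from h import *
where()
E
```

```text
bin in stand [-51.   -8.2 -51. ] ypr [ 0.  -0.3 -0.1] F [-2.5  0.7  5.8] T [0.17 0.04 0.03]
```

Seated: upward force appears at the expected height. Ease off slightly and open.

step_arm(moves=[[[-0.2,0,-0.5],[0,0,0],50],[[-0.2,0,-0.5],[0,0,0],50],[[-0.2,0,-0.5],[0,0,0],85],[[-0.2,0,-0.5],[0,0,0],85],[[-0.2,0,-0.5],[0,0,0],85],[[-0.2,0,-0.5],[0,0,0],85],[[-0.2,0,-0.5],[0,0,0],85],[[-0.2,0,-0.5],[0,0,0],85]])

```text
clock: 18.02
tcp_pos: [0.6639, -0.0184, 0.1124]
orientation: [0.26, -0.058, 0.964, 0.015]
wrist_force: [0.4, 0.6, -0.6]
finger_gap: 0.0852
grip_force: 0.0
```

```bash
python3 - <<'E'
from h import *
where()
w=imaging.camera_params("wrist");im=imaging.read_camera("wrist")[:,:,::-1].copy()
P=[[-50,30,22],[-50,-30,22],[-50,30,0],[-50,-30,0],[-17,30,52],[-17,-30,52]]
q=proj(place(np.array(P)+[-50.5,-8,-49],*S,.149),w,True);print((q*1.42).round())
im=cv2.convertScaleAbs(im,alpha=1.2,beta=10);im=cv2.resize(im,None,fx=1.42,fy=1.42,interpolation=cv2.INTER_CUBIC)
for a in q: cv2.circle(im,tuple((a*1.42).astype(int)),2,(0,0,255),-1)
cv2.imwrite("pics/w5.png",im)
E
```

```text
bin in stand [-52.1  -8.  -51.9] ypr [ 0.  -0.2 -0. ] F [ 0.5  0.5 -0.6] T [-0.01  0.46  0.01]
[[526. 270.]
 [264. 270.]
 [510. 211.]
 [281. 211.]
 [516. 451.]
 [274. 451.]]
```

View pics/w5.png

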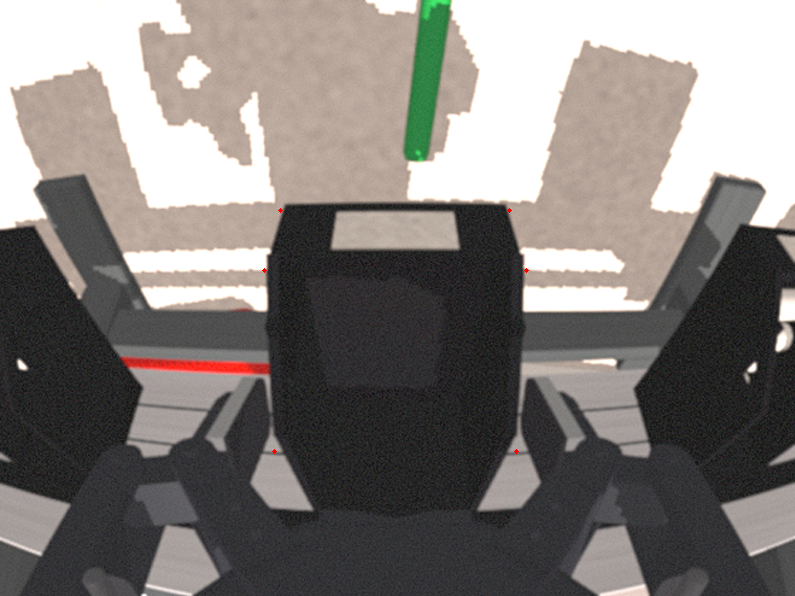

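The bin hangs between its neighbours, front face rows 206–255, fingers clear on both sides at (240,410) and (545,410). Retreat along the fingers.

step_arm(moves=[[[0,0,-10],[0,0,0],85],[[0,0,-30],[0,0,0],85],[[0,0,-60],[0,0,0],85],[[0,0,-90],[0,0,0],85],[[0,0,-120],[0,0,0],85],[[0,0,-150],[0,0,0],85],[[0,0,-150],[0,0,0],85],[[0,0,-150],[0,0,0],85]])

```text
clock: 18.73
tcp_pos: [0.5897, -0.0278, 0.2458]
orientation: [0.262, -0.058, 0.963, 0.014]
wrist_force: [0.6, -0.6, -0.8]
finger_gap: 0.085
grip_force: 0.0
```

```bash
python3 - <<'E'
from h import *
where()
w=imaging.camera_params("wrist");im=imaging.read_camera("wrist")[:,:,::-1].copy()
np.savez("w6.npz",K=w["camera_matrix"],T=w["pose"],im=im)
P=np.array([[-50,30,22],[-50,-30,22],[-50,30,0],[-50,-30,0],[-17,30,52],[-17,-30,52]])
for y in(134,-8,-155):print(y,proj(place(P+[-51,y,-49],*S,.149),w,True).round(1).tolist())
g=cv2.cvtColor(im,cv2.COLOR_BGR2GRAY)
n,l,st,c=cv2.connectedComponentsWithStats((g<45).astype(np.uint8))
for i in range(1,n):
    if st[i,4]>300:print(st[i],c[i].round())
r=proj(place([[-101,-8,-38]],*S,.149),w,True)[0].astype(int);print(r)
print("col through front:",g[max(0,r[1]-45):r[1]+60,r[0]-28].tolist(),max(0,r[1]-45))
E
```

```text
bin in stand [-126.8   -8.5   81.4] ypr [-0.  -0.5 -0.2] F [ 0.5 -0.6 -0.8] T [ 0.01  0.46 -0.02]
134 [[474.9, 144.2], [415.9, 139.5], [465.1, 129.6], [408.1, 124.4], [474.1, 194.8], [415.4, 193.7]]
-8 [[318.0, 135.5], [240.5, 135.4], [315.5, 120.1], [242.9, 120.0], [317.8, 192.8], [240.6, 192.7]]
-155 [[137.1, 139.5], [79.0, 144.1], [145.1, 124.5], [88.9, 129.6], [137.5, 193.4], [79.6, 194.3]]
[   78   120   401   131 23171] [277. 193.]
[   15   267   527   153 34822] [282. 368.]
[279 127]
col through front: [135, 132, 132, 130, 132, 131, 131, 135, 135, 139, 135, 132, 136, 131, 134, 137, 132, 131, 134, 128, 137, 138, 138, 136, 135, 132, 133, 136, 131, 132, 133, 132, 131, 133, 133, 124, 100, 61, 29, 18, 16, 18, 25, 28, 20, 23, 20, 18, 29, 22, 32, 30, 31, 34, 35, 27, 29, 32, 38, 30, 39, 32, 30, 25, 33, 33, 31, 36, 29, 30, 34, 35, 29, 36, 31, 29, 31, 32, 32, 31, 31, 32, 35, 35, 29, 36, 30, 29, 20, 28, 27, 26, 25, 29, 22, 34, 22, 23, 23, 27, 20, 25, 31, 31, 26] 82
```

```bash
python3 - <<'E'
from h import *
d=np.load("w6.npz");w={"camera_matrix":d["K"],"pose":d["T"]};g=cv2.cvtColor(d["im"],cv2.COLOR_BGR2GRAY).astype(float)
for y in(134,-8,-155):
  for dy in(-22,0,22):
    # sample along front face line from z=-12..52 below->above at fixed y, x=-101
    z=np.arange(-12,34,.5)
    q=proj(place(np.c_[0*z-101,0*z+y+dy,z-49],*S,.149),w,True).astype(np.float32)
    v=cv2.remap(g.astype(np.float32),q[:,:1].copy(),q[:,1:].copy(),cv2.INTER_LINEAR).ravel()
    cr=[(float(z[i]),'dn' if v[i]>v[i+1] else 'up') for i in range(len(z)-1) if (v[i]-65)*(v[i+1]-65)<0]
    print(y,dy,cr)
E
```

```text
134 -22 [(1.0, 'dn')]
134 0 [(-1.0, 'dn'), (1.5, 'up'), (19.5, 'dn')]
134 22 [(1.5, 'dn'), (32.0, 'up')]
-8 -22 [(-1.5, 'dn')]
-8 0 [(-1.5, 'dn'), (-0.5, 'up'), (17.0, 'dn')]
-8 22 [(-0.5, 'dn')]
-155 -22 [(0.5, 'dn')]
-155 0 [(1.0, 'up'), (19.0, 'dn')]
-155 22 [(-3.0, 'dn')]
```

step_arm(moves=[[[0,0,-40],[0,0,0],85],[[0,0,-60],[0,0,0],85],[[0,0,-60],[0,0,0],85],[[0,0,-60],[0,0,0],85],[[0,0,-60],[0,0,0],85],[[0,0,-60],[0,0,0],85]])

```text
clock: 19.28
tcp_pos: [0.5586, -0.0305, 0.2917]
orientation: [0.258, -0.057, 0.964, 0.016]
wrist_force: [0.9, -1.4, -0.7]
finger_gap: 0.0852
grip_force: 0.0
```

```bash
python3 - <<'E'
from h import *
from workcell import env
where()
w=imaging.camera_params("wrist");g=cv2.cvtColor(imaging.read_camera("wrist")[:,:,::-1].copy(),cv2.COLOR_BGR2GRAY).astype(np.float32)
def cr(X,y,z):
    q=proj(place(np.c_[X,y,z],*S,.149),w,True).astype(np.float32)
    return cv2.remap(g,q[:,:1].copy(),q[:,1:].copy(),cv2.INTER_LINEAR).ravel()
z=np.arange(-12,24,.5)
for y in(134,-8,-155):
    v=cr(0*z-101,0*z+y,z-49);print(y,[float(z[i]) for i in range(len(z)-1) if (v[i]-65)*(v[i+1]-65)<0])
a=imaging.read_camera("scene").astype(int);o=cv2.imread("pics/scene0.png")[:,:,::-1].astype(int)
dm=(abs(a-o).max(2)>40).astype(np.uint8);n,l,st,c=cv2.connectedComponentsWithStats(cv2.morphologyEx(dm,cv2.MORPH_OPEN,np.ones((3,3),np.uint8)))
print([(s.tolist()) for s in st[1:] if s[4]>25])
E
```

```text
bin in stand [-158.1   -7.5  127.5] ypr [0. 0. 0.] F [ 0.7 -1.5 -0.7] T [0.03 0.49 0.04]
134 [-11.5, -8.5, -1.5, 1.0, 19.5]
-8 [17.0]
-155 [0.5, 19.0]
[[279, 0, 7, 4, 26], [338, 0, 9, 31, 182], [486, 0, 39, 15, 468], [378, 13, 8, 15, 81], [473, 17, 46, 45, 1531], [241, 19, 28, 49, 804], [275, 22, 10, 12, 76], [314, 29, 29, 45, 666], [265, 34, 17, 22, 214], [327, 39, 53, 96, 1389], [258, 60, 20, 10, 146], [474, 63, 10, 10, 65], [247, 69, 31, 18, 371], [487, 71, 15, 9, 89], [307, 74, 21, 40, 477], [471, 77, 26, 12, 211], [257, 84, 15, 7, 62], [229, 90, 48, 69, 1415], [445, 90, 56, 55, 1377], [324, 125, 7, 7, 41], [206, 140, 68, 93, 2303], [314, 140, 14, 12, 110], [342, 165, 40, 23, 475], [304, 168, 13, 6, 54], [314, 174, 22, 9, 119], [397, 188, 48, 22, 440], [211, 219, 7, 11, 51], [353, 226, 28, 29, 698], [232, 271, 27, 15, 360]]
```

```bash
python3 -c "
from workcell import env
print(env.hand_in())"
```

```text
the job is handed in; nothing more can be done
None
```

The black bin hangs on the rail's groove midway between the two hanging bins, released and steady, and the job is handed in at about 19 s; its front sits about 2 mm low, roughly 1° of tilt, which I put down to the lip's 2 mm play.

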